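# Snap a jar holder onto the counter rail and load it

## Task

Press the loose jar holder's sprung clip straight down over the top bar of the rail stand, in the free stretch beside the holder that already hangs there and facing the same way, until it snaps past the bar and sits fully home; press firmly but stop as soon as it is home, for forcing it against the bar cracks it. Let go of it, then stand the spice jar from the counter in the hanging holder, keeping the jar upright. Leave the cup, the milk jug, the tin and the scoop where they are.

Things in the scene. Friction and masses are not known exactly. Their poses are not given: they have to be found in the camera images.
- stand: Fixed steel counter rail: dark feet, telescopic posts at y = -120 and +120 mm, a round top bar 20 mm in diameter and a lower bar 45 mm under it. Origin on the work surface below the middle of the top bar's axis; y along the bar, z up. Holders hang on the -x side; the lower bar's face there lies 15 mm from the top bar's axis.
- free_spot (a point): Point on the work surface under the best place for the loose holder: 45 mm along the stand's y, axes as the stand's. The top bar's axis passes 112 to 160 mm above it: the posts are clamped at a height that differs from day to day and that no reading gives (camera or touch finds it); it does not yield. The hung holder with its jar is at y = -62 mm, jar top 33 mm above the bar's axis. Free: y = +5 to +100 mm.
- holder: Loose jar holder, 129 mm high, about 0.14 kg, standing on the counter: a steel cup (60 mm outside, 52 mm inside diameter, 36 mm high, floor 3 mm thick) and a flat back plate, 34 mm from the cup's axis at its far face, that rises to a plastic clip with an upright tab. Origin: centre of the cup's underside; x towards plate and clip, z up. Hung properly, its axes are parallel to the stand's.
- holder_pad: Rubber saddle inside the clip, fixed to the holder; origin on the clip's bore axis, axes as the holder's. Its underside, 10 mm above this origin, lies on top of the bar when the clip is fully home. The bar then stops it hard; more than 30 N of saddle on bar cracks the clip.
- clip_bore (a point): Centre of the clip's bore, 52 mm along x and 75 mm above the holder's origin; home, it lies on the bar's axis. The clip opens downward: noses 14 mm apart lie 8 mm below it, flared lips below them. The lips touch with this point 16 mm above the bar's axis; the push rises to about 8 to 15 N, falls away when the noses pass the bar's widest point (8 mm above home), then the clip pulls itself on.
- tab (a point): Where to grip the holder: in its upright tab, straight above the clip's bore, 52 mm along x and 117 mm above the holder's origin (42 mm above clip_bore); axes as the holder's. The tab is 10 mm thick along x, 28 mm wide along y; it stands on the clip's flat crown (95 mm above the origin, 40 mm long in x) and ends 129 mm above the origin.
- clip_front (a joint): Sprung clip arm next to the cup, rad: 0 relaxed, grows as it is spread, about 0.15 at the bar's widest point.
- clip_rear (a joint): The opposite clip arm, same meaning.
- jar: Spice jar to load, standing on the counter to the left: clear glass with a label and a dark screw cap, 45 mm in diameter, 105 mm high; the cap (45 mm wide) is its top 20 mm. Origin at the centre of its underside, z up. About 0.11 kg. The espresso machine (390 mm high and more) fills world x > 0.50 m, y > 0.27 m.
- cup: Small striped cup with handle, 60 mm wide, 49 mm high, loose; origin under its centre. Leave alone. Behind it stands a hot-water dispenser, 330 mm high, a solid obstacle for world x > 0.50 m, y from -0.15 to +0.01 m: carry the holder from right to left past it on the robot's side, at x of about 0.43 m.
- jug: Steel milk jug, 119x84x99 mm, loose, behind the stand; origin under its centre. Leave alone.
- tin: Round tin, 54 mm diameter, 48 mm high, loose; origin under its centre. Leave alone.
- scoop: Steel coffee scoop, 136 mm long, 20 mm high, loose, near the front edge; origin under its centre. Leave alone.
Not all that is in view belongs to the job. What is shaped like the jar but yellow is not meant.

How it is judged:
On the way:
1. the empty holder hangs on the top bar in the free stretch, its clip snapped fully home (saddle on the bar, both arms closed), let go (contact force between holder_pad and stand above 0.3 N and x of clip_bore in the frame of stand between -0.006 and 0.006 m and y of clip_bore in the frame of stand between 0.005 and 0.1 m and z of clip_bore in the frame of stand between 0.106 and 0.166 m and x of holder in the frame of stand below -0.035 m and value of joint each of clip_front, clip_rear below 0.08 rad and angle between holder's own z axis and vertical below 0.2 rad and angle between the y axis of holder and the y axis of stand, either way round below 0.15 rad and linear speed of holder below 0.02 m/s and contact force between the fingers and holder below 0.05 N and horizontal distance between jar and holder above 0.05 m), for 0.2 s.
At the end, for the whole second after the job is handed in: Clip home (saddle on the bar, bore within 6 mm of the bar's vertical plane, 5 to 100 mm along its free side, cup on its neighbour's side, arms under 0.08 rad, tilt under 0.2, skew under 0.15); jar upright on the cup's floor within 9 mm of its centre; at rest; bystanders within 20 mm (contact force between holder_pad and stand above 0.3 N and x of clip_bore in the frame of stand between -0.006 and 0.006 m and y of clip_bore in the frame of stand between 0.005 and 0.1 m and z of clip_bore in the frame of stand between 0.106 and 0.166 m and x of holder in the frame of stand below -0.035 m and value of joint each of clip_front, clip_rear below 0.08 rad and angle between holder's own z axis and vertical below 0.2 rad and angle between the y axis of holder and the y axis of stand, either way round below 0.15 rad and linear speed of each of holder, jar below 0.02 m/s and horizontal distance between jar and holder below 0.009 m and z of jar in the frame of holder between -0.002 and 0.008 m and angle between jar's own z axis and vertical below 0.25 rad and contact force between jar and holder above 0.3 N and distance of each of cup, jug, tin, scoop from where it was at the start of the episode below 0.02 m); the robot touches nothing.
It fails at once if the clip's saddle is forced onto the bar with more than 30 N (contact force between holder_pad and stand above 30 N).
It fails at once if the jar is tipped over 40 degrees (angle between jar's own z axis and vertical above 0.7 rad).
It fails at once if the cup, jug, tin or scoop is shifted by more than 20 mm (distance of any of cup, jug, tin, scoop from where it was at the start of the episode above 0.02 m).
It also fails if it takes over 67 s, if anything falls off the work surface, if the arm or the gripper's body presses on something with over 40 N, if the wrist force passes 120 N, or if a joint passes its speed limit or range.

## Robot

A 7-joint arm with a two-finger parallel gripper is mounted at the origin on a cart in front of the work surface, level with it; the furniture and walls round the work are solid. World frame = base frame: x ahead of the robot, y to its left, z up, the work surface at z = 0. Lengths are in m, angles in rad, forces in N, time in s.
With the tool pointing down it reaches from about 0.4 to 0.85 m from the base axis. Payload 10.4 kg.
Tool frame: the origin (TCP) lies midway between the tips of the shut fingers; the grasp point (between the pads) lies behind it (env.hold_point_z is the z of the grasp point in the tool frame, in m); z points along the fingers, y is the line along which they close (so a half turn about z gives the same grasp; the last joint's range is limited). The gripper opens to 85 mm and grips with 20 to 120 N. Pads are 22 mm wide; open, the fingers measure 114 mm over their backs; the gripper's body (76 mm by 85 mm) begins 54 mm behind the grasp point. The pads swing forward as they close: fully open they stand 13 mm farther back than shut.
Start: joints at [-1.208, 0.332, -0.065, 1.46, 0.022, 1.35, -0.088], TCP at [0.235, 0.579, 0.231] pointing down, gripper open.
Joint ranges: [-2.6, 2.6], [-0.5, 2.12], [-1.47, 1.34], [0.16, 2.42], [-1.27, 4.41], [0.06, 2.06], [-2.6, 2.6]. Speed limits (rad/s): [2.22, 2.22, 2.79, 2.79, 3.14, 3.14, 3.14].

## Interface

Orientations are given as a unit quaternion [w, x, y, z].
In Python, from cell import env, vision gives the robot as it stands. The module is installed in compiled form; this text tells all that it offers.
- The arm moves only by the tool servo_tool, never from a script. Its argument "motion" is text: rows parted by semicolons, each of 7 numbers parted by spaces: the shift along the tool's x, y, z in cm, then the turn, a rotation vector about the tool's x, y, z in degrees, then the finger opening in cm, from 0 to 8.54. A call has 1 to 10 rows; each row is the pose to reach, as a shift and turn from the pose commanded when the call began, along the tool's axes at that moment; what a row does not reach only later rows make up. A row lasts 1/10 s, in which the tool goes at most 50 mm and 8.59 degrees, less where a joint would pass 70% of its speed; a pose out of reach is approached as far as the arm can. A call with a gripper value outside its range is refused whole. The fingers move at their own pace and stop on an object; the grip force is fixed at half the most. Time passes only in rows, so rows that repeat a pose let the fingers close. It gives the time, the measured TCP pose, the force and the opening at its end, in the units of the state.
- env.state(): the state, without advancing time (a new reading comes with each control period).
- vision.snapshot(name): name is "side" or "top"; returns a dict with "frame" (480x640x3 uint8, red, green, blue), "fx", "fy", "cx", "cy" (pixels), "rvec" (rotation vector, rad) and "tvec" (3), from world to camera coordinates, as OpenCV has them. Camera axes: x right, y down, z forward; pixel columns grow to the right and rows downward; lengths in m; the calibration is good to about 2 mm. A picture is of the moment at which its call begins. There is no depth.
- env.sign_off(): hands the job in, once; it reports no verdict.
Trained networks look in the newest picture that a camera, given by its name, has taken for a name from the list of things; names that differ only in an ending like _2 or _b are one class to them, and where a whole thing is asked for, a point or a joint stands for the part that bears it (a point fixed in the world has none). Each returns a list of dicts, best first, with "confidence" (0 to 1); they miss things now and then, are a little off and sometimes report something else, mostly with a low value. They report only what shows in the picture. A call takes as long as a camera call. They do not tell look-alikes from the thing itself.
- vision.look_for(camera, query): "point" ([x, y, z] in m, in the coordinates of the camera as it stood for that picture, good to about 4 mm: the middle of the surface that is visible of it).
- vision.mark_of(camera, query): "point" ([x, y, z] in m, in the coordinates of the camera as it stood for that picture, good to about 4 mm: a listed point, or the origin of a listed thing).
The state is a dict: "clock": time; "q": joint angles; "joint_vel": joint speeds; "joint_torque": joint torques, N m; "eef_pos": TCP position; "orientation": TCP orientation; "wrist_force": force on the tool from outside, world axes, zero at the start; "ft_torque": the same for the moment, N m; "grip_width": finger opening in m.
Only numpy, scipy, OpenCV 4.12 (cv2) and the standard library are available. Lean on these libraries where they do the work, as an engineer would, in place of code of your own. Each camera call takes 0.05 s, during which the arm holds its last target. There are 200 camera calls.

## Working session

There is one attempt and no reset: what is moved stays moved. The work goes in short steps, Python scripts to look and compute and a tool call to move; the robot and the scene stay as the last step left them, time stands still between calls to the robot, and variables do not carry over. Pictures are saved under pics/ and viewed, on a budget of 10 in all, crops included, one or two more only if the job needs it, and the job is handed in when it is done.

Besides the shell and the picture viewer there is one more tool, called after "Call:" as name(argument=value, ...) on one line, values as JSON. servo_tool: Moves the arm, as the interface text tells. Its arguments: {"type":"object","properties":{"motion":{"type":"string"}},"required":["motion"]}

```bash
mkdir -p pics
cat > h.py <<'E'
from cell import env, vision
import numpy as np, cv2
from scipy.spatial.transform import Rotation as R
np.set_printoptions(precision=4,suppress=True)
def snap(c,save=None):
    s=vision.snapshot(c)
    if save: cv2.imwrite('pics/'+save,s['frame'][:,:,::-1])
    return s
def w(s,p):
    Rm=cv2.Rodrigues(np.array(s['rvec'],float))[0]
    return Rm.T@(np.array(p)-np.array(s['tvec']).ravel())
def px(s,P):
    K=np.array([[s['fx'],0,s['cx']],[0,s['fy'],s['cy']],[0,0,1]],float)
    return cv2.projectPoints(np.array(P,float).reshape(-1,3),np.array(s['rvec'],float),np.array(s['tvec'],float),K,None)[0].reshape(-1,2)
def st():
    s=env.state(); q=s['orientation']
    print(s['clock'],s['eef_pos'],q,s['wrist_force'],s['grip_width']);return s
def tool():
    s=env.state();q=s['orientation'];return np.array(s['eef_pos']),R.from_quat([q[1],q[2],q[3],q[0]])
E
python3 - <<'E'
from h import *
st(); print(env.hold_point_z)
p,r=tool(); print(r.as_matrix())
for c in ['side','top']:
    s=snap(c,c+'0.png')
    print(c,'cam at',w(s,[0,0,0]))
    for n in ['stand','free_spot','holder','clip_bore','tab','jar','cup','jug','tin','scoop']:
        for d in vision.mark_of(c,n)[:3]:
            P=w(s,d['point']); print(n,round(d['confidence'],2),P,px(s,P)[0].round())
print(env.state()['clock'])
E
```

```text
0.0 [0.235  0.5787 0.2305] [-0.0001  0.1917  0.9815 -0.0007] [-0.434   0.6886 -0.0091] 0.08529065644491976
-0.0187
[[-0.9265  0.3763 -0.0005]
 [ 0.3763  0.9265 -0.0014]
 [-0.     -0.0015 -1.    ]]
side cam at [ 0.2911 -0.6822  0.8621]
stand 0.96 [ 0.562   0.1621 -0.0021] [309. 258.]
free_spot 0.6 [0.5139 0.1654 0.0008] [292. 260.]
holder 0.64 [ 0.4143 -0.2725 -0.0008] [308. 419.]
clip_bore 0.75 [ 0.4619 -0.2649  0.0743] [329. 388.]
clip_bore 0.71 [ 0.5788 -0.2388  0.0006] [376. 380.]
tab 0.87 [ 0.4622 -0.2611  0.1177] [329. 374.]
jar 0.84 [ 0.3987  0.5241 -0.0022] [226. 196.]
jar 0.68 [ 0.407   0.4293 -0.0037] [235. 213.]
jar 0.6 [ 0.384   0.3407 -0.004 ] [233. 232.]
cup 0.72 [ 0.4066 -0.0325  0.0021] [273. 326.]
jug 0.26 [ 0.5614  0.1645 -0.0021] [309. 257.]
tin 0.95 [ 0.5756 -0.2378 -0.0013] [374. 380.]
scoop 0.64 [ 0.3645  0.2227 -0.0035] [234. 260.]
top cam at [0.3848 0.1376 1.2008]
stand 0.91 [ 0.5664  0.1635 -0.0047] [305. 258.]
stand 0.61 [ 0.5766 -0.2388 -0.0014] [459. 251.]
free_spot 0.86 [0.5157 0.165  0.0046] [305. 277.]
holder 0.79 [ 0.4184 -0.2713  0.0015] [476. 312.]
clip_bore 0.86 [ 0.4672 -0.264   0.0735] [482. 290.]
clip_bore 0.46 [ 0.5642  0.1606 -0.0002] [306. 258.]
tab 0.84 [ 0.4688 -0.263   0.1166] [488. 288.]
tab 0.19 [ 0.5776 -0.2385 -0.0025] [458. 251.]
jar 0.93 [ 0.418   0.4318 -0.0015] [201. 317.]
jar 0.77 [0.4016 0.5266 0.0023] [163. 324.]
jar 0.71 [0.3868 0.3431 0.0027] [235. 329.]
cup 0.64 [ 0.4106 -0.0377 -0.0016] [385. 317.]
jug 0.64 [0.7725 0.0686 0.0009] [339. 181.]
tin 0.8 [ 0.5794 -0.236  -0.0004] [458. 250.]
scoop 0.67 [ 0.5788 -0.2365  0.    ] [458. 250.]
scoop 0.59 [0.3658 0.2252 0.0025] [282. 336.]
scoop 0.53 [ 0.4662 -0.2661  0.0725] [482. 291.]
1.1
```

View pics/side0.png

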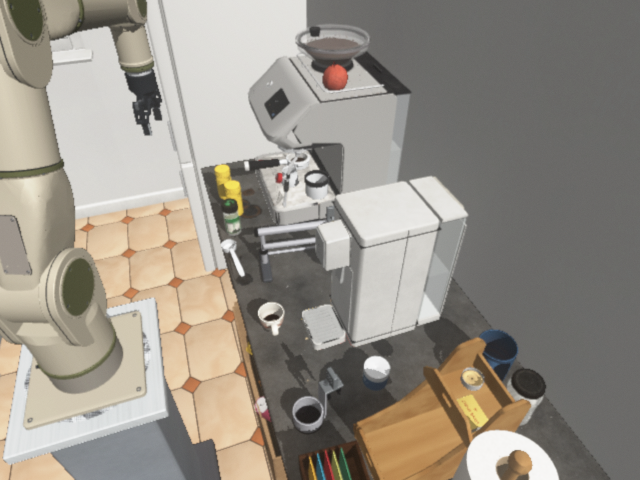

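View pics/top0.png

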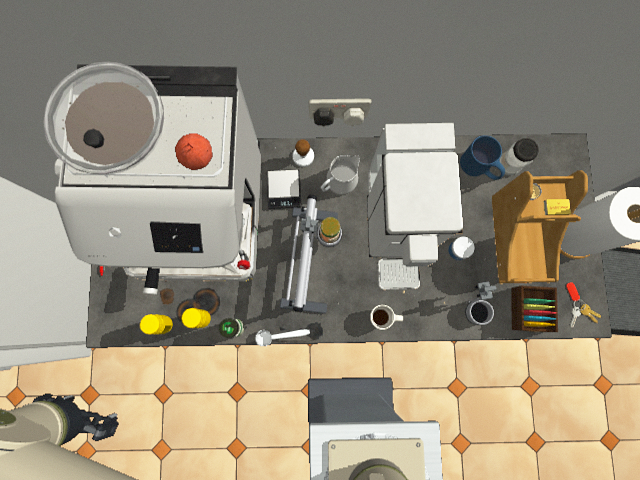

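The holder stands at (0.416, -0.272). The green, dark-capped jar at top px (232,328) is the one to load, at about (0.386, 0.342); the yellow ones are decoys. The bar runs roughly along world x, with the hung jar on its -y side at px (330,232). Next I'll zoom in on the bar.

Run:
```python
import cv2,numpy as np
t=cv2.imread('pics/top0.png');s=cv2.imread('pics/side0.png')
f=lambda im,x,y,w,h:cv2.resize(im[y:y+h,x:x+w],(w*4,h*4),interpolation=cv2.INTER_CUBIC)
A=f(t,260,185,100,150)
B=np.vstack([f(s,250,210,100,75),f(s,285,355,100,75)])
cv2.imwrite('pics/z1.png',np.hstack([A,B]))
```

```text
(no output)
```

View pics/z1.png

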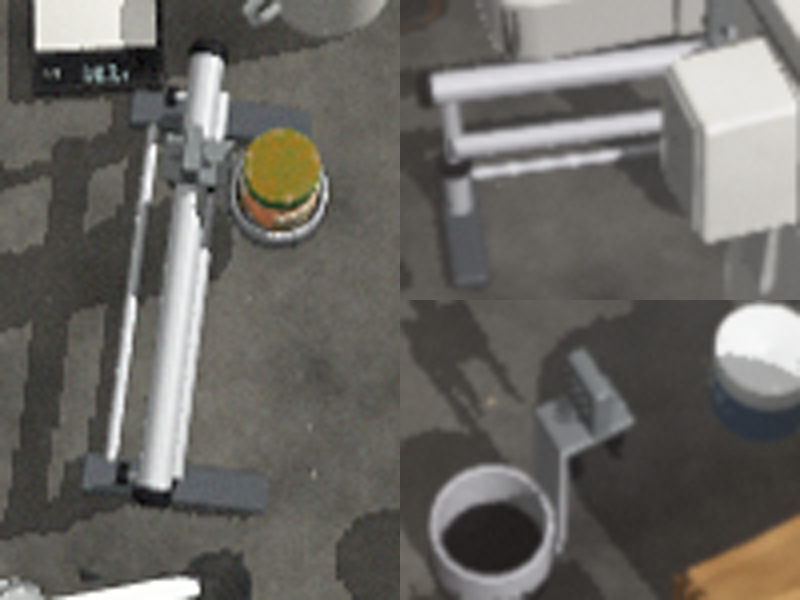

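```bash
cat > bar.py <<'E'
from h import *
from scipy.optimize import least_squares
def half(v,lo,hi,up):
    v=v.astype(float);m=(v[lo:hi].max()+v[lo:hi].min())/2
    for i in range(lo,hi-1):
        a,b=v[i],v[i+1]
        if (up and a<m<=b) or ((not up) and a>=m>b): return i+(m-a)/(b-a)
T=snap('top');S=snap('side')
gt=cv2.cvtColor(T['frame'],cv2.COLOR_RGB2GRAY);gs=cv2.cvtColor(S['frame'],cv2.COLOR_RGB2GRAY)
tp=[];su=[];sl=[]
for r in range(250,295,3):
    x0=299.5-(r-297.5)*(48/390)   # rough axis
    e=half(gt[r],int(x0-8),int(x0),True)
    if e: tp.append((e,r))
for c in range(264,312,3):
    y0=231.25-(c-260)*28/250
    a=half(gs[:,c],int(y0-7),int(y0+1),True); b=half(gs[:,c],int(y0),int(y0+7),False)
    if a: su.append((c,a))
    if b: sl.append((c,b))
print(len(tp),np.array(tp)[::5],np.array(su)[::5],np.array(sl)[::5])
def edge(s,p,sign):
    yaw,c,h=p; d=np.array([np.cos(yaw),np.sin(yaw),0]);C=w(s,[0,0,0])
    A=np.array([0.56,c,h]);v=A-C;n=np.cross(d,v);n/=np.linalg.norm(n)
    return px(s,[A-.06*d+sign*.01*n,A+.06*d+sign*.01*n])
def dist(l,P):
    P=np.array(P);t=l[1]-l[0];t/=np.linalg.norm(t);return (P-l[0])@np.array([-t[1],t[0]])
def res(p):
    e=[edge(T,p,s) for s in(1,-1)];L=min(e,key=lambda a:a[:,0].mean())
    f=sorted([edge(S,p,s) for s in(1,-1)],key=lambda a:a[:,1].mean())
    return np.r_[dist(L,tp),dist(f[0],su),dist(f[1],sl)]
o=least_squares(res,[0.1,0.163,0.136],loss='soft_l1',f_scale=.5)
print('yaw of bar dir(world x side) deg',np.degrees(o.x[0]),'y at x=.56',o.x[1],'h',o.x[2],'rms',np.sqrt((res(o.x)**2).mean()))
yaw,c,h=o.x
for x in (.41,.42,.43,.69,.7,.71): 
    P=[x,c+np.tan(yaw)*(x-.56),h];print(x,px(T,P)[0],px(S,P)[0])
E
python3 bar.py
```

```text
15 [[301.7833 250.    ]
 [300.4444 265.    ]
 [298.6481 280.    ]] [[264.     227.3968]
 [279.     225.7222]
 [294.     224.1711]
 [309.     221.9923]] [[264.     233.2308]
 [279.     232.1486]
 [294.     230.3375]
 [309.     228.1389]]
yaw of bar dir(world x side) deg -6.8768894314722155 y at x=.56 0.15907504141291393 h 0.11958362889252366 rms 0.7910086502312216
0.41 [298.9076 317.321 ] [249.5974 233.0784]
0.42 [299.3769 312.914 ] [253.6005 232.528 ]
0.43 [299.8446 308.5213] [257.5927 231.979 ]
0.69 [311.4928 199.129 ] [357.7039 218.2123]
0.7 [311.9219 195.0988] [361.4178 217.7016]
0.71 [312.3497 191.0812] [365.122  217.1922]
```

```bash
cat >> bar.py <<'E'
r=res(o.x);n=len(tp);m=len(su);print('top',r[:n],'\nup',r[n:n+m],'\nlo',r[n+m:])
f=[edge(S,o.x,s) for s in(1,-1)];print(f)
def r2(p): return np.r_[dist(min([edge(T,p,s) for s in(1,-1)],key=lambda a:a[:,0].mean()),tp), .5*(dist(sorted([edge(S,p,s) for s in(1,-1)],key=lambda a:a[:,1].mean())[0],su).mean()+dist(sorted([edge(S,p,s) for s in(1,-1)],key=lambda a:a[:,1].mean())[1],sl).mean())*np.ones(10)]
o2=least_squares(r2,o.x);print('alt',np.degrees(o2.x[0]),o2.x[1:],np.sqrt((r2(o2.x)**2).mean()))
E
python3 bar.py|tail -12
```

```text
0.7 [311.9901 195.0977] [361.4426 217.7392]
0.71 [312.4212 191.0799] [365.1484 217.2316]
top [-0.0247 -0.6675 -0.2885 -0.9016  0.0322  0.2522  0.4039  0.0927  0.2569
  0.3572  0.0679  0.2117 -0.1936 -0.0758  0.0644] 
up [0.3159 0.4531 0.3557 0.4354 0.6083 0.6823 1.0369 1.4313 1.206  1.2573
 1.1592 1.1312 1.123  1.0408 1.0189 1.0468] 
lo [-1.8346 -1.1285 -0.9733 -0.9897 -0.9403 -0.8374 -0.9269 -0.867  -0.9704
 -0.7037 -0.5651 -0.615  -0.5582 -0.4761 -0.5515 -0.7508]
[array([[284.8651, 224.2581],
       [330.7582, 218.0348]]), array([[285.949 , 232.0466],
       [331.7971, 225.7045]])]
alt -6.300278852536371 [0.1596 0.1196] 0.24933764674906989
```

Call:
servo_tool(motion="0 0 -5 0 0 0 6; 0 0 -10 0 0 0 6; 0 0 -15 0 0 0 6")

```text
clock: 1.6
eef_pos: [0.2351, 0.5786, 0.3833]
orientation: [-0.0, 0.192, 0.981, -0.0]
wrist_force: [0.5, 1.2, 1.0]
grip_width: 0.06
```

```bash
cat >> h.py <<'E'
def go(x,y,z,a,base=None):
    p,r=tool()
    if base is not None: p,r=base
    a=np.radians(a);c,s=np.cos(a),np.sin(a)
    M=np.array([[-s,c,0],[c,s,0],[0,0,-1]]).T
    d=r.as_matrix().T@(np.array([x,y,z])-p)*100
    rv=(r.inv()*R.from_matrix(M)).as_rotvec(degrees=True)
    print('shift cm',d.round(2),'rot',rv.round(2));return np.array([x,y,z]),R.from_matrix(M)
E
python3 - <<'E'
from h import *
b=go(.41,.12,.33,36); go(.4645,-.2645,.25,9,b)
E
```

```text
shift cm [-33.47 -35.91   5.33] rot [-0.    0.   31.89]
shift cm [-34.31 -18.19   8.  ] rot [ 0.  0. 27.]
```

Call:
servo_tool(motion="-33.5 -35.9 5.3 0 0 32 5; -33.5 -35.9 5.3 0 0 32 5; -33.5 -35.9 5.3 0 0 32 5; -33.5 -35.9 5.3 0 0 32 5; -33.5 -35.9 5.3 0 0 32 5; -33.5 -35.9 5.3 0 0 32 5; -33.5 -35.9 5.3 0 0 32 5; -33.5 -35.9 5.3 0 0 32 5; -33.5 -35.9 5.3 0 0 32 5; -33.5 -35.9 5.3 0 0 32 5")

```text
clock: 2.6
eef_pos: [0.4109, 0.1178, 0.3284]
orientation: [0.0, 0.455, 0.89, 0.001]
wrist_force: [0.4, 0.8, -0.5]
grip_width: 0.0499
```

Call:
servo_tool(motion="-34.3 -18.2 8 0 0 27 5; -34.3 -18.2 8 0 0 27 5; -34.3 -18.2 8 0 0 27 5; -34.3 -18.2 8 0 0 27 5; -34.3 -18.2 8 0 0 27 5; -34.3 -18.2 8 0 0 27 5; -34.3 -18.2 8 0 0 27 5; -34.3 -18.2 8 0 0 27 5; -34.3 -18.2 8 0 0 27 5; -34.3 -18.2 8 0 0 27 5")

```text
clock: 3.6
eef_pos: [0.4637, -0.265, 0.2478]
orientation: [-0.0, 0.651, 0.759, -0.001]
wrist_force: [-0.1, 0.3, 0.4]
grip_width: 0.0497
```

Run:
```python
from h import *
go(.465,-.2635,.1,9.5)
```

```text
shift cm [ 0.14  0.18 14.78] rot [-0.11  0.03 -0.74]
```

Call:
servo_tool(motion="0.1 0.2 5 0 0 -0.5 5; 0.1 0.2 9 0 0 -0.5 5; 0.1 0.2 12 0 0 -0.5 5; 0.1 0.2 13.8 0 0 -0.5 5; 0.1 0.2 14.8 0 0 -0.5 5; 0.1 0.2 14.8 0 0 -0.5 5")

```text
clock: 4.2
eef_pos: [0.466, -0.2615, 0.0999]
orientation: [-0.001, 0.646, 0.763, 0.0]
wrist_force: [0.9, -0.4, 0.1]
grip_width: 0.05
```

Run:
```python
from h import *
st()
s=snap('side');t=snap('top')
f=lambda s,x,y,w,h:cv2.resize(s['frame'][y:y+h,x:x+w,::-1],(w*6,h*6),interpolation=cv2.INTER_CUBIC)
cv2.imwrite('pics/g1.png',np.hstack([f(s,290,340,66,90),f(t,440,240,66,90)]))
```

```text
4.2 [ 0.466  -0.2615  0.0999] [-0.0006  0.6462  0.7632  0.0003] [ 0.9021 -0.4178  0.0743] 0.050038438091697494
```

View pics/g1.png

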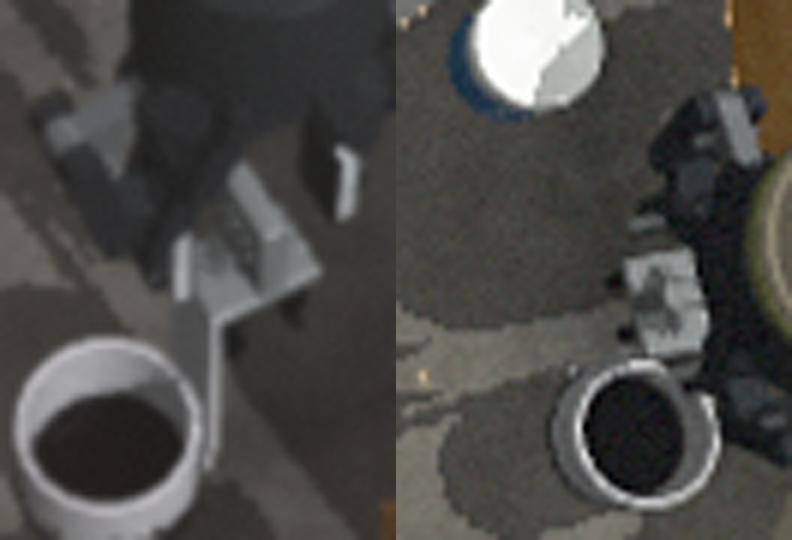

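The tab (side crop at about (255,200)) stands between the two pads at about (180,265) and (345,185). Closing.

Call:
servo_tool(motion="0 0 0 0 0 0 3; 0 0 0 0 0 0 2; 0 0 0 0 0 0 0.5; 0 0 0 0 0 0 0.5; 0 0 0 0 0 0 0.5; 0 0 0 0 0 0 0.5; 0 0 0 0 0 0 0.5")

```text
clock: 5.0
eef_pos: [0.4666, -0.2629, 0.1009]
orientation: [0.0, 0.647, 0.763, 0.0]
wrist_force: [0.2, 1.5, 7.0]
grip_width: 0.0092
```

Run:
```python
from h import *
st()
go(.43,-.21,.28,30)
```

```text
5.0 [ 0.4666 -0.2629  0.1009] [0.0005 0.6468 0.7627 0.0004] [0.1542 1.4985 6.9923] 0.009213695579058217
shift cm [  5.82  -2.72 -17.91] rot [  0.07   0.02 -20.6 ]
```

Call:
servo_tool(motion="0 0 -2 0 0 0 0.5; 0 0 -5 0 0 0 0.5; 0 0 -9 0 0 0 0.5; 0 0 -13 0 0 0 0.5; 0 0 -17 0 0 0 0.5; 0 0 -18 0 0 0 0.5; 0 0 -18 0 0 0 0.5")

```text
clock: 5.7
eef_pos: [0.4665, -0.2631, 0.2813]
orientation: [0.001, 0.647, 0.763, 0.001]
wrist_force: [-0.1, -0.2, -3.1]
grip_width: 0.009
```

Run:
```python
from h import *
st()
b=go(.42,-.10,.28,45);b=go(.425,.10,.28,70,b);go(.5125,.1647,.22,83.5,b)
```

```text
5.7 [ 0.4665 -0.2631  0.2813] [0.0009 0.6468 0.7627 0.0007] [-0.0516 -0.1963 -3.0651] 0.008956094620167969
shift cm [16.85 -1.92  0.12] rot [  0.12   0.07 -35.6 ]
shift cm [13.79 14.5   0.  ] rot [  0.   0. -25.]
shift cm [-6.01  9.07  6.  ] rot [  0.    0.  -13.5]
```

Call:
servo_tool(motion="3 -0.5 0 0 0 -7 0.5; 6.5 -0.9 0 0 0 -14 0.5; 10 -1.3 0 0 0 -21 0.5; 13.5 -1.7 0 0 0 -28 0.5; 16.8 -1.9 0 0 0 -35.5 0.5; 16.8 -1.9 0 0 0 -35.5 0.5")

```text
clock: 6.3
eef_pos: [0.4185, -0.0958, 0.2784]
orientation: [-0.001, 0.378, 0.926, -0.0]
wrist_force: [-0.6, 0.4, -2.7]
grip_width: 0.0088
```

Call:
servo_tool(motion="2.8 3 0 0 0 -5 0.5; 5.6 6 0 0 0 -10 0.5; 8.4 9 0 0 0 -15 0.5; 11.2 12 0 0 0 -20 0.5; 13.8 14.5 0 0 0 -25 0.5; 13.8 14.5 0 0 0 -25 0.5; 13.8 14.5 0 0 0 -25 0.5")

```text
clock: 7.0
eef_pos: [0.4247, 0.0997, 0.2786]
orientation: [-0.001, 0.175, 0.985, -0.001]
wrist_force: [0.2, -0.4, -1.3]
grip_width: 0.0089
```

Run:
```python
from h import *
st()
go(.5125,.1647,.22,83.5)
```

```text
7.0 [0.4247 0.0997 0.2786] [-0.001   0.1746  0.9846 -0.0012] [ 0.1528 -0.3555 -1.3371] 0.008946853081829768
shift cm [-6.02  9.14  5.83] rot [ -0.15  -0.1  -13.61]
```

Call:
servo_tool(motion="-2 3 0 0 0 -4 0.5; -4 6 0 0 0 -8 0.5; -6 9.1 0 0 0 -13.5 0.5; -6 9.1 2 0 0 -13.5 0.5; -6 9.1 5 0 0 -13.5 0.5; -6 9.1 7 0 0 -13.5 0.5; -6 9.1 7.8 0 0 -13.5 0.5; -6 9.1 7.8 0 0 -13.5 0.5;-6 9.1 7.8 0 0 -13.5 0.5")

```text
clock: 7.9
eef_pos: [0.5133, 0.1641, 0.2032]
orientation: [0.0, 0.058, 0.998, 0.0]
wrist_force: [-0.0, -0.4, -1.6]
grip_width: 0.009
```

Run:
```python
from h import *
st();p,r=tool();print(r.as_euler('ZYX',degrees=True))
s=snap('side');t=snap('top')
for c,S in(('side',s),('top',t)):
    for n in ['stand','holder','clip_bore','tab','free_spot']:
        for d in vision.mark_of(c,n)[:2]:
            P=w(S,d['point']); print(c,n,round(d['confidence'],2),P,px(S,P)[0].round())
f=lambda s,x,y,w,h:cv2.resize(s['frame'][y:y+h,x:x+w,::-1],(w*5,h*5),interpolation=cv2.INTER_CUBIC)
cv2.imwrite('pics/p1.png',np.hstack([f(s,245,170,80,110),f(t,265,220,80,110)]))
```

```text
7.9 [0.5133 0.1641 0.2032] [0.0005 0.0583 0.9983 0.0002] [-0.0456 -0.4438 -1.5658] 0.008956701096212058
[173.3149   0.0519 179.9712]
side stand 0.91 [ 0.5593  0.1649 -0.0041] [308. 258.]
side holder 0.83 [0.5069 0.1113 0.0994] [294. 247.]
side holder 0.38 [ 0.562   0.1631 -0.0008] [309. 257.]
side clip_bore 0.57 [0.5121 0.1659 0.1789] [289. 209.]
side tab 0.85 [0.5122 0.1654 0.2182] [288. 196.]
side free_spot 0.72 [0.5129 0.1675 0.0001] [292. 260.]
side free_spot 0.33 [ 0.363   0.2213 -0.0042] [234. 261.]
```

View pics/p1.png

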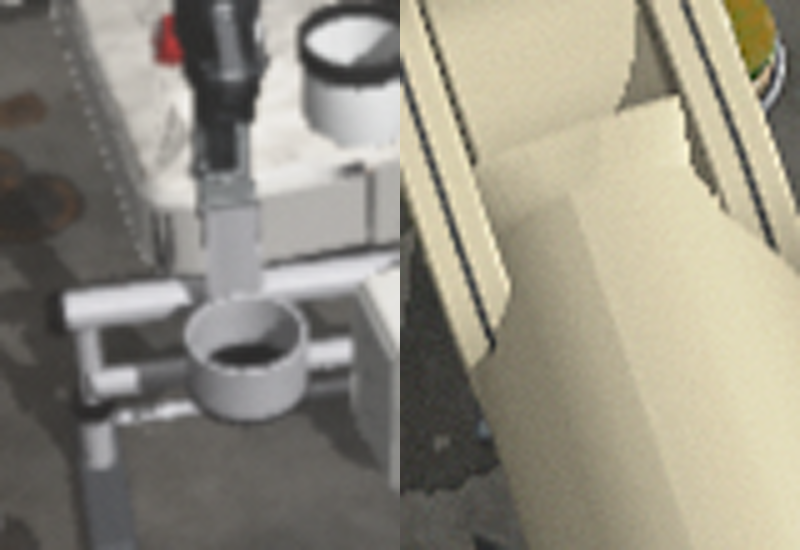

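The side view shows the holder with its clip above the bar and the cup facing the viewer, on the neighbour's side. Now I'll lower it towards contact.

Call:
servo_tool(motion="0 0.1 2 0 0 0 0.5; 0 0.1 3.3 0 0 0 0.5; 0 0.1 3.3 0 0 0 0.5")

```text
clock: 8.8
eef_pos: [0.5117, 0.1653, 0.1674]
orientation: [-0.001, 0.058, 0.998, -0.001]
wrist_force: [0.7, -0.7, -1.4]
grip_width: 0.0085
```

Call:
servo_tool(motion="0 0 0.3 0 0 0 0.5; 0 0 0.6 0 0 0 0.5; 0 0 0.6 0 0 0 0.5")

```text
clock: 9.1
eef_pos: [0.5129, 0.1658, 0.1634]
orientation: [0.0, 0.058, 0.998, 0.0]
wrist_force: [-0.0, -0.1, -1.6]
grip_width: 0.009
```

Call:
servo_tool(motion="0 0 0.2 0 0 0 0.5; 0 0 0.4 0 0 0 0.5; 0 0 0.4 0 0 0 0.5")

```text
clock: 9.4
eef_pos: [0.5132, 0.1668, 0.1597]
orientation: [0.001, 0.057, 0.998, 0.001]
wrist_force: [1.1, 4.0, 1.6]
grip_width: 0.0088
```

Call:
servo_tool(motion="0 0.1 0 0 0 0 0.5; 0 0.2 0 0 0 0 0.5; 0 0.2 0 0 0 0 0.5")

```text
clock: 9.7
eef_pos: [0.513, 0.1677, 0.1592]
orientation: [-0.0, 0.058, 0.998, -0.0]
wrist_force: [0.6, 2.6, 0.2]
grip_width: 0.0088
```

Call:
servo_tool(motion="0 0.15 0 0 0 0 0.5; 0 0.15 0.2 0 0 0 0.5; 0 0.15 0.2 0 0 0 0.5")

```text
clock: 10.0
eef_pos: [0.5136, 0.1683, 0.1575]
orientation: [0.0, 0.058, 0.998, -0.0]
wrist_force: [-0.2, -1.3, 5.7]
grip_width: 0.0092
```

Call:
servo_tool(motion="0 0 0.1 0 0 0 0.5; 0 0 0.2 0 0 0 0.5; 0 0 0.2 0 0 0 0.5")

```text
clock: 10.3
eef_pos: [0.5142, 0.1683, 0.1563]
orientation: [0.001, 0.058, 0.998, -0.0]
wrist_force: [-0.6, -2.9, 8.2]
grip_width: 0.0092
```

Call:
servo_tool(motion="0 0 0.1 0 0 0 0.5; 0 0 0.2 0 0 0 0.5; 0 0 0.2 0 0 0 0.5")

```text
clock: 10.6
eef_pos: [0.5145, 0.1682, 0.1545]
orientation: [0.001, 0.058, 0.998, 0.0]
wrist_force: [0.9, -2.6, 9.2]
grip_width: 0.0091
```

Call:
servo_tool(motion="0 -0.05 0.1 0 0 0 0.5; 0 -0.05 0.2 0 0 0 0.5; 0 -0.05 0.2 0 0 0 0.5")

```text
clock: 10.9
eef_pos: [0.5141, 0.168, 0.1517]
orientation: [0.001, 0.058, 0.998, 0.0]
wrist_force: [1.8, -0.9, 3.7]
grip_width: 0.0089
```

Call:
servo_tool(motion="0 0 0.1 0 0 0 0.5; 0 0 0.2 0 0 0 0.5; 0 0 0.2 0 0 0 0.5")

```text
clock: 11.2
eef_pos: [0.5123, 0.1683, 0.148]
orientation: [-0.001, 0.058, 0.998, -0.001]
wrist_force: [2.4, -0.9, -11.0]
grip_width: 0.0087
```

Call:
servo_tool(motion="0 0 0.1 0 0 0 0.5; 0 0 0.1 0 0 0 0.5")

```text
clock: 11.4
eef_pos: [0.512, 0.1684, 0.147]
orientation: [-0.001, 0.058, 0.998, -0.001]
wrist_force: [0.8, -1.3, -13.7]
grip_width: 0.0086
```

Call:
servo_tool(motion="0 0 0.1 0 0 0 0.5; 0 0 0.1 0 0 0 0.5")

```text
clock: 11.6
eef_pos: [0.5123, 0.1684, 0.1464]
orientation: [-0.001, 0.058, 0.998, -0.001]
wrist_force: [-0.8, -1.4, -13.5]
grip_width: 0.009
```

Call:
servo_tool(motion="0 0 0.1 0 0 0 0.5; 0 0 0.1 0 0 0 0.5")

```text
clock: 11.8
eef_pos: [0.5127, 0.1684, 0.1459]
orientation: [-0.001, 0.058, 0.998, -0.0]
wrist_force: [-1.2, -2.3, -13.1]
grip_width: 0.0094
```

Call:
servo_tool(motion="0 0 0.1 0 0 0 0.5; 0 0 0.1 0 0 0 0.5")

```text
clock: 12.0
eef_pos: [0.5132, 0.1684, 0.1453]
orientation: [-0.0, 0.058, 0.998, -0.0]
wrist_force: [-1.5, -2.9, -10.2]
grip_width: 0.0086
```

Call:
servo_tool(motion="0 0 0.1 0 0 0 0.5; 0 0 0.1 0 0 0 0.5")

```text
clock: 12.2
eef_pos: [0.5136, 0.1685, 0.1446]
orientation: [0.0, 0.058, 0.998, 0.0]
wrist_force: [-0.0, -3.7, -7.6]
grip_width: 0.0092
```

Call:
servo_tool(motion="0 0 0.1 0 0 0 0.5; 0 0 0.2 0 0 0 0.5; 0 0 0.2 0 0 0 0.5")

```text
clock: 12.5
eef_pos: [0.514, 0.1687, 0.1431]
orientation: [0.001, 0.058, 0.998, 0.0]
wrist_force: [-0.6, -3.7, -0.0]
grip_width: 0.0093
```

Call:
servo_tool(motion="0 0 0.1 0 0 0 0.5; 0 0 0.1 0 0 0 0.5")

```text
clock: 12.7
eef_pos: [0.5144, 0.1684, 0.1428]
orientation: [0.001, 0.058, 0.998, 0.0]
wrist_force: [-0.6, -6.7, 6.9]
grip_width: 0.0089
```

The force changed from a pull to a push and z stopped at 0.143, so the clip is home. Letting go.

Call:
servo_tool(motion="0 0 -0.1 0 0 0 2; 0 0 -0.1 0 0 0 4; 0 0 -0.1 0 0 0 4; 0 0 -0.1 0 0 0 4; 0 0 -0.1 0 0 0 4; 0 0 -2 0 0 0 4; 0 0 -6 0 0 0 4; 0 0 -10 0 0 0 4; 0 0 -13 0 0 0 5; 0 0 -15 0 0 0 7")

```text
clock: 13.7
eef_pos: [0.5137, 0.1689, 0.2939]
orientation: [0.001, 0.058, 0.998, 0.001]
wrist_force: [0.2, -0.4, -0.8]
grip_width: 0.0629
```

Run:
```python
from h import *
st()
b=go(.43,.12,.31,70); b=go(.40,.27,.29,90,b); go(.387,.342,.2,95,b)
s=snap('side');t=snap('top')
for c,S in(('side',s),('top',t)):
    for n in ['holder','clip_bore','tab','jar']:
        for d in vision.mark_of(c,n)[:3]:
            P=w(S,d['point']); print(c,n,round(d['confidence'],2),P,px(S,P)[0].round())
f=lambda s,x,y,w,h:cv2.resize(s['frame'][y:y+h,x:x+w,::-1],(w*5,h*5),interpolation=cv2.INTER_CUBIC)
cv2.imwrite('pics/h1.png',np.hstack([f(s,250,175,80,110),f(s,205,160,80,110)]))
```

```text
13.7 [0.5137 0.1689 0.2939] [0.0011 0.0576 0.9983 0.0009] [ 0.1587 -0.4496 -0.7883] 0.06293258329591789
shift cm [ 7.75 -5.82 -1.64] rot [ 0.13  0.11 13.39]
shift cm [ 7.95 13.07  2.  ] rot [  0.   0. -20.]
shift cm [1.3 7.2 9. ] rot [ 0.  0. -5.]
side holder 0.58 [0.5088 0.1236 0.0348] [295. 262.]
side clip_bore 0.77 [0.5145 0.1693 0.1179] [290. 227.]
side tab 0.63 [0.5131 0.1661 0.1606] [290. 215.]
side jar 0.89 [ 0.3993  0.5229 -0.0028] [226. 196.]
side jar 0.75 [ 0.3852  0.3447 -0.002 ] [233. 231.]
side jar 0.74 [ 0.4058  0.4276 -0.0027] [234. 213.]
top jar 0.87 [ 0.3872  0.3395 -0.0028] [237. 329.]
top jar 0.66 [0.3995 0.5257 0.0042] [163. 325.]
top jar 0.56 [ 0.4188  0.4315 -0.0006] [201. 317.]
```

View pics/h1.png

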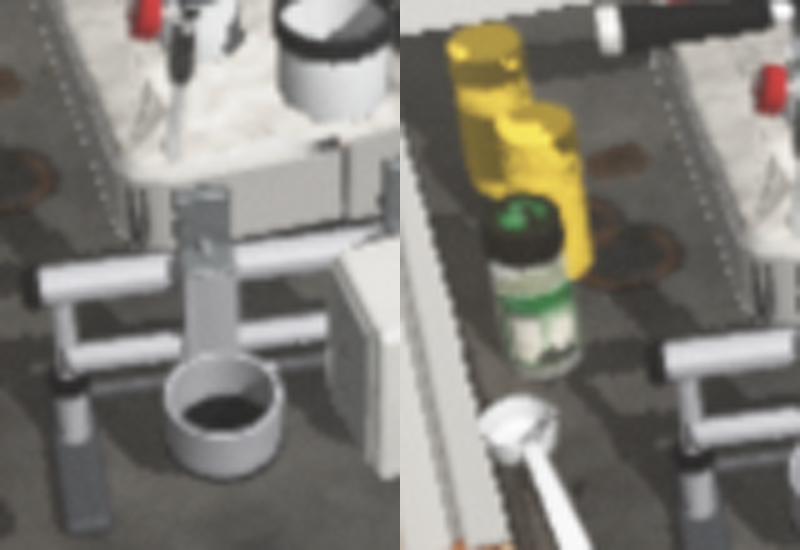

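The clip is snapped on the bar: the crown sits on it, the cup faces the neighbour's side, and the network puts the bore at z=0.118. The jar is the green-labelled, dark-capped one at about (0.386, 0.342).

Run:
```python
from h import *
b=go(.40,.24,.29,-6.5); go(.3865,.342,.068,-6.5,b)
```

```text
shift cm [12.04  5.79  0.07] rot [-0.07 -0.01 89.9 ]
shift cm [ 9.98 -2.5  22.2 ] rot [0. 0. 0.]
```

Call:
servo_tool(motion="3 1 0 0 0 8.5 8.5; 6 3 0 0 0 17 8.5; 9 4.5 0 0 0 25.5 8.5; 12 5.8 0 0 0 34 8.5; 12 5.8 0 0 0 42.5 8.5; 12 5.8 0 0 0 51 8.5; 12 5.8 0 0 0 59.5 8.5; 12 5.8 0 0 0 68 8.5; 12 5.8 0 0 0 76.5 8.5; 12 5.8 0 0 0 85 8.5")

```text
clock: 15.2
eef_pos: [0.4006, 0.24, 0.291]
orientation: [-0.0, 0.714, 0.7, -0.0]
wrist_force: [-1.1, 0.5, -0.8]
grip_width: 0.0849
```

Run:
```python
from h import *
st();go(.3865,.342,.15,-6.5)
T=snap('top','t2.png');S=snap('side','s2.png')
# project candidates: cup rim of hung holder, for a fit
```

```text
15.2 [0.4006 0.24   0.291 ] [-0.      0.7143  0.6998 -0.0002] [-1.0569  0.4831 -0.8145] 0.08487049195797737
shift cm [10.17 -1.61 14.1 ] rot [-0.02  0.02  5.33]
```

Call:
servo_tool(motion="3 -0.5 0 0 0 5.3 8.5; 6 -1 1 0 0 5.3 8.5; 9 -1.4 3 0 0 5.3 8.5; 10.2 -1.6 6 0 0 5.3 8.5; 10.2 -1.6 10 0 0 5.3 8.5; 10.2 -1.6 14 0 0 5.3 8.5; 10.2 -1.6 14 0 0 5.3 8.5")

```text
clock: 16.0
eef_pos: [0.3837, 0.34, 0.1465]
orientation: [0.001, 0.742, 0.67, -0.004]
wrist_force: [1.0, 0.3, -0.2]
grip_width: 0.0851
```

Run:
```python
from h import *
st();go(.3865,.342,.068,-6.5)
T=snap('top','t3.png');S=snap('side','s3.png')
th=np.linspace(0,2*np.pi,60)
def ring(im,s,c,r,col,k):
    P=np.c_[c[0]+r*np.cos(th),c[1]+r*np.sin(th),np.full(60,c[2])]
    cv2.polylines(im,[np.round(px(s,P)*k).astype(int)],True,col,1)
out=[]
for s,x,y in((S,255,210),(T,290,245)):
    im=cv2.resize(s['frame'][:,:,::-1],None,fx=6,fy=6,interpolation=cv2.INTER_CUBIC)
    ring(im,s,(.508,.1168,.079),.030,(0,0,255),6); ring(im,s,(.508,.1168,.043),.030,(255,0,0),6)
    out.append(im[y*6:(y+70)*6,x*6:(x+65)*6])
cv2.imwrite('pics/r1.png',np.hstack(out))
```

```text
16.0 [0.3837 0.34   0.1465] [ 0.0007  0.7423  0.6701 -0.0044] [ 0.998   0.3405 -0.1989] 0.0850869967066422
shift cm [0.28 0.29 7.85] rot [-0.27  0.43  0.65]
```

View pics/r1.png

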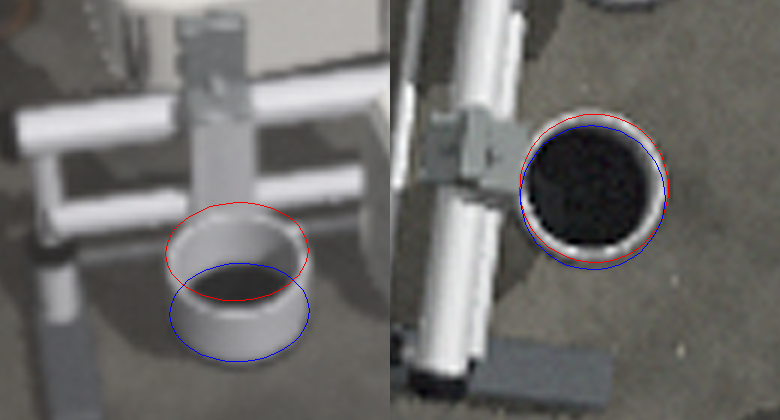

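The projected cup rim matches in both views to about 1 px, so the hung cup is at (0.508, 0.117). Picking the jar.

Call:
servo_tool(motion="0.3 0.3 3 0 0 0.6 8.5; 0.3 0.3 5.5 0 0 0.6 8.5; 0.3 0.3 7.2 0 0 0.6 8.5; 0.3 0.3 7.8 0 0 0.6 8.5; 0.3 0.3 7.8 0 0 0.6 8.5; 0.3 0.3 7.8 0 0 0.6 6; 0.3 0.3 7.8 0 0 0.6 5;0.3 0.3 7.8 0 0 0.6 4;0.3 0.3 7.8 0 0 0.6 4;0.3 0.3 7.8 0 0 0.6 4")

```text
clock: 17.1
eef_pos: [0.3899, 0.3457, 0.0746]
orientation: [-0.0, 0.747, 0.665, 0.001]
wrist_force: [-1.3, -0.2, 7.6]
grip_width: 0.0434
```

Call:
servo_tool(motion="0 0 0 0 0 0 4; 0 0 0 0 0 0 4; 0 0 -1 0 0 0 4; 0 0 -3 0 0 0 4; 0 0 -7 0 0 0 4; 0 0 -11 0 0 0 4; 0 0 -14 0 0 0 4; 0 0 -15 0 0 0 4; 0 0 -15 0 0 0 4")

```text
clock: 18.0
eef_pos: [0.3899, 0.3454, 0.2248]
orientation: [-0.0, 0.747, 0.664, 0.001]
wrist_force: [1.0, 0.5, -0.8]
grip_width: 0.0434
```

Run:
```python
from h import *
st();p,r=tool();print(r.as_matrix())
b=go(.42,.20,.22,-6.5);go(.508,.1168,.22,-6.5,b)
T=snap('top');S=snap('side')
for c,s in(('side',S),('top',T)):
  for n in ['jar','holder']:
    for d in vision.mark_of(c,n)[:3]: print(c,n,round(d['confidence'],2),w(s,d['point']))
f=lambda s,x,y,w,h:cv2.resize(s['frame'][y:y+h,x:x+w,::-1],(w*5,h*5),interpolation=cv2.INTER_CUBIC)
cv2.imwrite('pics/j1.png',np.hstack([f(S,190,130,90,110)]))
```

```text
18.0 [0.3899 0.3454 0.2248] [-0.0003  0.7473  0.6645  0.0014] [ 0.976   0.5036 -0.8004] 0.043418826779282695
[[ 0.1169  0.9931  0.0016]
 [ 0.9931 -0.1169  0.0023]
 [ 0.0025  0.0014 -1.    ]]
shift cm [-14.09   4.69   0.45] rot [ 0.08 -0.14 -0.22]
shift cm [-7.27  9.69  0.  ] rot [0. 0. 0.]
side jar 0.98 [0.3862 0.3444 0.1445]
side jar 0.91 [ 0.4072  0.4281 -0.0039]
side jar 0.61 [ 0.3926  0.5218 -0.002 ]
side holder 0.72 [0.5049 0.1236 0.0344]
top jar 0.62 [0.3858 0.3375 0.1504]
top holder 0.57 [0.3665 0.2249 0.0015]
top holder 0.55 [0.5109 0.1221 0.0394]
```

View pics/j1.png

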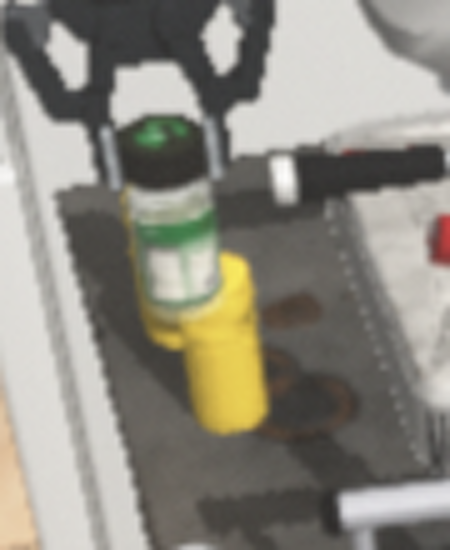

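The jar is held upright by its cap (side crop at about (165,155)). The cup fit is only ±3.5 mm, so I need the jar's offset along the pads. I'll get it from the pictures taken before the grasp.

Run:
```python
from h import *
T=snap('top');S=snap('side')
th=np.linspace(0,2*np.pi,60)
def ring(im,s,c,r,col,k):
    P=np.c_[c[0]+r*np.cos(th),c[1]+r*np.sin(th),np.full(60,c[2])]
    cv2.polylines(im,[np.round((px(s,P)+.5)*k).astype(int)],True,col,1)
out=[]
for s,f,x,y in((S,'side0.png',205,185),(T,'top0.png',208,302)):
    im=cv2.imread('pics/'+f)
    im=cv2.resize(im,None,fx=8,fy=8,interpolation=cv2.INTER_CUBIC)
    im=cv2.convertScaleAbs(im,alpha=1.6,beta=20)
    c=(.387,.342)
    ring(im,s,(*c,.105),.0225,(0,0,255),8); ring(im,s,(*c,.0),.0225,(255,0,0),8)
    out.append(im[y*8:(y+60)*8,x*8:(x+48)*8])
cv2.imwrite('pics/r2.png',np.hstack(out))
```

```text
(no output)
```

View pics/r2.png

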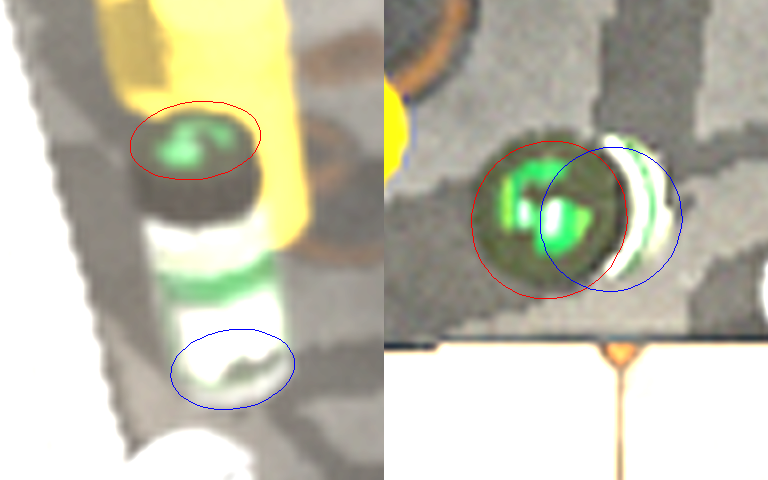

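Run:
```python
from h import *
from scipy.optimize import least_squares
from scipy.ndimage import map_coordinates
T=snap('top');S=snap('side')
def fit(s,f,c,z,r,angs):
    g=cv2.GaussianBlur(cv2.imread('pics/'+f).max(2).astype(float),(0,0),.7); c=np.array(c)
    for it in range(4):
        rr=np.arange(r-.006,r+.006,.0003);E=[]
        for a in np.radians(angs):
            P=np.c_[c[0]+rr*np.cos(a),c[1]+rr*np.sin(a),np.full(len(rr),z)]
            u=px(s,P);v=map_coordinates(g,[u[:,1],u[:,0]],order=1)
            E.append((a,v))
        E2=[(a,np.gradient(v)) for a,v in E]
        yield_pts=[]
        for a,dv in E2:
            k=np.argmin(dv) if f[1]=='3' else np.argmax(dv)
            yield_pts.append((c[0]+rr[k]*np.cos(a),c[1]+rr[k]*np.sin(a)))
        Q=np.array(yield_pts)
        o=least_squares(lambda p:np.hypot(Q[:,0]-p[0],Q[:,1]-p[1])-r,c,loss='soft_l1',f_scale=.001)
        c=o.x
    print(f,c,'rms mm',1e3*np.sqrt((o.fun**2).mean()))
fit(T,'t3.png',(.508,.117),.079,.030,list(range(-170,70,8))+list(range(110,190,8)))
fit(S,'s3.png',(.508,.117),.079,.030,range(-160,-20,7))
# world angle 90 = +y = image left ; exclude label side (-y)
fit(T,'top0.png',(.389,.342),.105,.0225,range(-10,200,7))
```

```text
t3.png [0.5104 0.1192] rms mm 0.7599083497482119
s3.png [0.5163 0.1332] rms mm 3.790871799000122
top0.png [0.3899 0.3427] rms mm 1.2299492184348126
```

Run:
```python
from h import *
go(.5104,.122,.26,-6.5)
```

```text
shift cm [-20.72  14.63  -3.7 ] rot [-0.02  0.03 -0.22]
```

Call:
servo_tool(motion="-2 1 -2.7 0 0 -0.2 4; -5 3.3 -3.7 0 0 -0.2 4; -8 5.5 -3.7 0 0 -0.2 4; -11 7.7 -3.7 0 0 -0.2 4; -14 10 -3.7 0 0 -0.2 4; -17 12 -3.7 0 0 -0.2 4; -19.5 13.8 -3.7 0 0 -0.2 4; -20.7 14.6 -3.7 0 0 -0.2 4; -20.7 14.6 -3.7 0 0 -0.2 4; -20.7 14.6 -3.7 0 0 -0.2 4")

```text
clock: 19.5
eef_pos: [0.5099, 0.123, 0.2601]
orientation: [-0.0, 0.746, 0.666, -0.0]
wrist_force: [-0.2, 0.9, -0.8]
grip_width: 0.0432
```

Run:
```python
from h import *
st();p,r=tool();print(r.as_matrix()[2]);go(.5104,.122,.16,-6.5)
S=snap('side')
for d in vision.mark_of('side','jar')[:3]: print(round(d['confidence'],2),w(S,d['point']))
```

```text
19.5 [0.5099 0.123  0.2601] [-0.0002  0.7461  0.6658 -0.0001] [-0.2169  0.9269 -0.8067] 0.0432375735791629
[ 0.0002 -0.0005 -1.    ]
shift cm [-0.09  0.07 10.01] rot [-0.03 -0.01 -0.01]
0.86 [0.5089 0.1203 0.1819]
0.7 [ 0.3977  0.5228 -0.0011]
0.67 [ 0.4085  0.4302 -0.0035]
```

Call:
servo_tool(motion="-0.1 0.05 3 0 0 0 4; -0.1 0.05 6 0 0 0 4; -0.1 0.05 8.5 0 0 0 4; -0.1 0.05 9.8 0 0 0 4; -0.1 0.05 10 0 0 0 4; -0.1 0.05 10 0 0 0 4")

```text
clock: 20.2
eef_pos: [0.5108, 0.1218, 0.161]
orientation: [0.0, 0.746, 0.666, 0.0]
wrist_force: [-0.9, 0.2, -0.9]
grip_width: 0.0433
```

Call:
servo_tool(motion="0 0 0.5 0 0 0 4; 0 0 1 0 0 0 4; 0 0 1 0 0 0 4")

```text
clock: 20.5
eef_pos: [0.5104, 0.1213, 0.15]
orientation: [-0.0, 0.746, 0.666, -0.0]
wrist_force: [0.7, -0.1, -0.7]
grip_width: 0.0435
```

Call:
servo_tool(motion="0 0 0.3 0 0 0 4; 0 0 0.6 0 0 0 4; 0 0 0.6 0 0 0 4")

```text
clock: 20.8
eef_pos: [0.5104, 0.1213, 0.1439]
orientation: [-0.0, 0.746, 0.666, -0.0]
wrist_force: [0.3, 0.2, -1.4]
grip_width: 0.0431
```

Call:
servo_tool(motion="0 0 0.5 0 0 0 4; 0 0 1 0 0 0 4; 0 0 1.4 0 0 0 4; 0 0 1.4 0 0 0 4")

```text
clock: 21.2
eef_pos: [0.5101, 0.1212, 0.1295]
orientation: [-0.0, 0.746, 0.666, -0.001]
wrist_force: [0.2, -1.0, -0.2]
grip_width: 0.0434
```

Call:
servo_tool(motion="0 0 0.3 0 0 0 4; 0 0 0.6 0 0 0 4; 0 0 0.6 0 0 0 4")

```text
clock: 21.5
eef_pos: [0.5104, 0.1213, 0.1239]
orientation: [-0.0, 0.746, 0.666, -0.0]
wrist_force: [-0.2, 0.5, -1.6]
grip_width: 0.0434
```

Call:
servo_tool(motion="0 0 0.1 0 0 0 4; 0 0 0.2 0 0 0 4; 0 0 0.2 0 0 0 4")

```text
clock: 21.8
eef_pos: [0.5106, 0.1213, 0.1222]
orientation: [-0.0, 0.746, 0.666, 0.0]
wrist_force: [-0.2, -0.1, -1.0]
grip_width: 0.0433
```

Call:
servo_tool(motion="0 0 0.1 0 0 0 4; 0 0 0.2 0 0 0 4; 0 0 0.2 0 0 0 4")

```text
clock: 22.1
eef_pos: [0.5105, 0.1213, 0.1202]
orientation: [-0.0, 0.746, 0.666, -0.0]
wrist_force: [0.2, 1.6, -1.1]
grip_width: 0.0435
```

Call:
servo_tool(motion="0 0 0.1 0 0 0 4; 0 0 0.1 0 0 0 4")

```text
clock: 22.3
eef_pos: [0.5105, 0.1213, 0.1192]
orientation: [-0.0, 0.746, 0.666, -0.0]
wrist_force: [-0.8, 0.0, -0.9]
grip_width: 0.0431
```

Call:
servo_tool(motion="0 0 0.1 0 0 0 4; 0 0 0.1 0 0 0 4")

```text
clock: 22.5
eef_pos: [0.5105, 0.1213, 0.1182]
orientation: [-0.0, 0.746, 0.666, -0.0]
wrist_force: [-0.2, -0.3, -0.4]
grip_width: 0.0429
```

Call:
servo_tool(motion="0 0 0.1 0 0 0 4; 0 0 0.1 0 0 0 4")

```text
clock: 22.7
eef_pos: [0.5105, 0.1213, 0.1172]
orientation: [-0.0, 0.746, 0.666, -0.0]
wrist_force: [0.2, -0.4, -1.6]
grip_width: 0.0433
```

Call:
servo_tool(motion="0 0 0.1 0 0 0 4; 0 0 0.1 0 0 0 4")

```text
clock: 22.9
eef_pos: [0.5107, 0.1213, 0.1166]
orientation: [-0.0, 0.746, 0.666, 0.0]
wrist_force: [-1.7, -0.4, 3.1]
grip_width: 0.043
```

Run:
```python
from h import *
st();S=snap('side')
for n in ('jar','holder','clip_bore'):
  for d in vision.mark_of('side',n)[:2]: print(n,round(d['confidence'],2),w(S,d['point']))
cv2.imwrite('pics/f1.png',cv2.resize(S['frame'][170:290,245:345,::-1],None,fx=5,fy=5,interpolation=cv2.INTER_CUBIC))
```

```text
22.9 [0.5107 0.1213 0.1166] [-0.      0.7462  0.6658  0.0002] [-1.6724 -0.3742  3.1281] 0.04300975123268719
jar 0.74 [0.5094 0.1173 0.0381]
jar 0.69 [ 0.4068  0.4309 -0.0032]
holder 0.66 [0.508  0.1239 0.0368]
holder 0.34 [0.5149 0.1709 0.1165]
clip_bore 0.62 [0.5173 0.1683 0.1194]
```

View pics/f1.png

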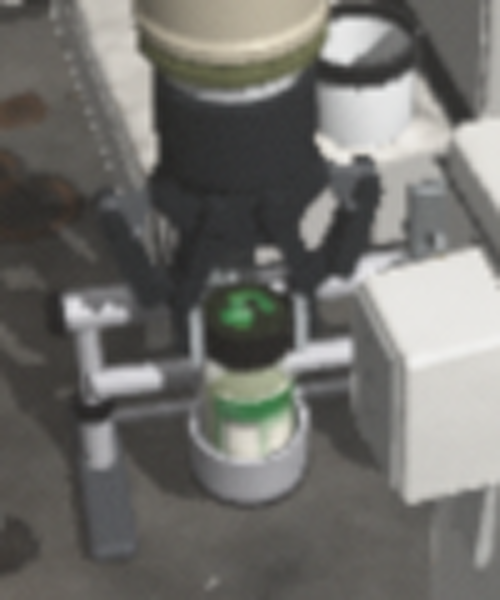

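The jar is in the cup and touching the floor (the force rose by about 4 N, at the expected height). I'll release it and retreat straight up.

Call:
servo_tool(motion="0 0 0 0 0 0 5; 0 0 0 0 0 0 6; 0 0 0 0 0 0 7; 0 0 0 0 0 0 7; 0 0 0 0 0 0 7; 0 0 -2 0 0 0 7; 0 0 -6 0 0 0 7; 0 0 -10 0 0 0 7; 0 0 -14 0 0 0 7; 0 0 -18 0 0 0 7")

```text
clock: 24.1
eef_pos: [0.5103, 0.1211, 0.2981]
orientation: [-0.0, 0.746, 0.666, 0.0]
wrist_force: [0.9, 0.6, 0.1]
grip_width: 0.0699
```

Call:
servo_tool(motion="3 -5 0 0 0 0 7; 5 -9 0 0 0 0 7; 5 -9 0 0 0 0 7; 5 -9 0 0 0 0 7; 5 -9 0 0 0 0 7; 5 -9 0 0 0 0 7")

```text
clock: 24.7
eef_pos: [0.4277, 0.1802, 0.2962]
orientation: [0.0, 0.747, 0.665, -0.0]
wrist_force: [-0.0, -0.4, 0.2]
grip_width: 0.0699
```

Run:
```python
from h import *
st();S=snap('side');T=snap('top')
for c,s in(('side',S),('top',T)):
 for n in ('jar','holder','clip_bore','cup','jug','tin','scoop'):
  for d in vision.mark_of(c,n)[:2]: print(c,n,round(d['confidence'],2),w(s,d['point']))
f=lambda s,x,y:cv2.resize(s['frame'][y:y+110,x:x+75,::-1],None,fx=5,fy=5,interpolation=cv2.INTER_CUBIC)
cv2.imwrite('pics/f2.png',np.hstack([f(S,250,180),f(T,280,210)]))
```

```text
24.7 [0.4277 0.1802 0.2962] [ 0.0001  0.7469  0.665  -0.0001] [-0.0073 -0.3898  0.2496] 0.06986007902173375
side jar 0.74 [ 0.4068  0.4312 -0.0041]
side jar 0.7 [0.5063 0.1199 0.0374]
side holder 0.84 [0.5072 0.1255 0.037 ]
side holder 0.5 [ 0.3652  0.2241 -0.0038]
side clip_bore 0.76 [0.5132 0.1686 0.1194]
side cup 0.91 [ 0.4043 -0.0327  0.0008]
side tin 0.94 [ 0.5765 -0.2395 -0.0013]
side scoop 0.61 [ 0.3635  0.223  -0.0037]
top jar 0.82 [0.4163 0.4321 0.0011]
top jar 0.58 [0.401  0.5279 0.0019]
top holder 0.59 [0.5118 0.1232 0.0385]
top cup 0.81 [ 0.407  -0.0366 -0.002 ]
top jug 0.61 [0.7712 0.0687 0.0002]
top tin 0.65 [ 0.5814 -0.2373 -0.0018]
```

View pics/f2.png

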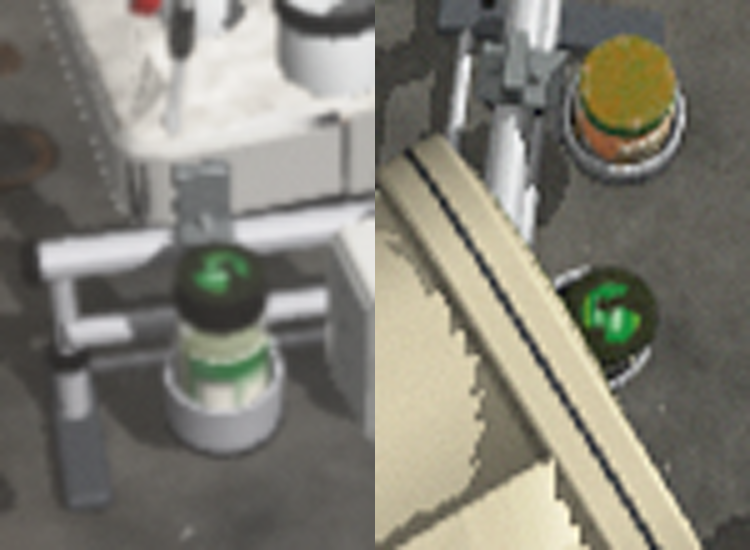

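The jar stands upright in the hung holder, the clip still sits on the bar, the bystanders haven't moved and the arm is clear. Handing in.

```bash
python3 -c "
from cell import env
print(env.sign_off())"
```

```text
the job is handed in; nothing more can be done
None
```

The loose holder is snapped onto the top bar in the free stretch, facing the same way as its neighbour, and the green-labelled jar stands upright in its cup. I handed the job in at about 25 s; the hand-in gave no verdict.

- **Clip:** the push peaked at about 11 N. The clip then pulled itself on, and I stopped when the force turned to about 8 N of push at a firm stop and let go.
- **Jar:** I lowered it until the force rose by about 4 N on the cup floor, then released it and moved the arm clear.
- **Last checks:** the clip bore was at z ≈ 0.119 m, against about 0.118 to 0.120 m for the bar's axis. The jar looked upright and centred in the cup. The cup, jug, tin and scoop read within 5 mm of where they started.
- **Disagreements:** the network put the holder about 5 mm off my own fit of the cup rim. It also missed the placed jar in the top view, and I went one picture over the budget of 10.

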